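# Hold a spatula blade inside the steriliser slot

## Robot

A 7-joint arm with a two-finger parallel gripper is mounted at the origin on a cart in front of the work surface, level with it; the furniture and walls round the work are solid. World frame = base frame: x ahead of the robot, y to its left, z up, the work surface at z = 0. Lengths are in m, angles in rad, forces in N, time in s.
With the tool pointing down it reaches from about 0.35 to 0.9 m from the base axis. Payload 8.1 kg.
Tool frame: the origin (TCP) lies between the finger pads; the fingertips stand ahead of it and the grasp point (between the pads) is the TCP (arm.nose_length is the z of the fingertips in the tool frame, in m); z points along the fingers, y is the line along which they close (so a half turn about z gives the same grasp; the last joint's range is limited). The gripper opens to 92 mm and grips with 3 to 60 N. Pads are 19 mm wide; open, the fingers measure 130 mm over their backs; the gripper's body (75 mm by 190 mm) begins 47 mm behind the grasp point.
Start: joints at [-1.427, 0.434, 0.025, 1.573, -0.012, 1.134, -0.075], TCP at [0.153, 0.606, 0.246] pointing down, gripper open.
Joint ranges: [-2.62, 2.62], [-0.44, 2.09], [-1.27, 1.32], [0.08, 2.57], [-1.32, 4.46], [0.12, 2], [-2.74, 2.74]. Speed limits (rad/s): [2.22, 2.22, 3.01, 3.01, 3.14, 3.14, 3.14].

## Interface

Orientations are given as a rotation vector (axis times angle).
In Python, from cell import sensors, optics, arm gives the robot as it stands.
- The arm moves only by the tool arm_command, never from a script. Its argument "deltas" is one flat list of numbers, 7 for each row, row after row: the turn, a rotation vector about the world's x, y, z as a fraction of full scale, then the shift along the world's x, y, z as a fraction of full scale, then the finger opening in mm, from 0 to 91.8. In form: [wx, wy, wz, dx, dy, dz, fingers, wx, wy, wz, dx, dy, dz, fingers, ...]. A call has 1 to 20 rows; each row is the pose to reach, as a shift and turn from the pose commanded when the call began; what a row does not reach only later rows make up. Full scale, the value 1, is 1 m for a shift and 90 degrees for a turn. A row lasts 1/10 s, in which the tool goes at most 50 mm and 8.59 degrees, less where a joint would pass 70% of its speed; a pose out of reach is approached as far as the arm can. A call with a number of a shift or a turn outside -1 to 1 is refused whole. A call with a gripper value outside its range is refused whole. The fingers move at their own pace and stop on an object; "force" is the grip in N (left out, the last holds). Time passes only in rows, so rows that repeat a pose let the fingers close. It gives the time, the measured TCP pose, the force, the opening and the grip force at its end, in the units of the state.
- sensors.observe(): the state, without advancing time (a new reading comes with each control period).
- optics.get_image(name): name is "scene" or "side" or "wrist"; returns the picture (420x560x3 uint8, blue, green, red); there is no depth.
- optics.calibration(name): a dict with "camera_matrix" (3x3 intrinsics, pixels), "rvec" (rotation vector, rad) and "tvec" (3), from world to camera coordinates, as OpenCV has them. Camera axes: x right, y down, z forward; pixel columns grow to the right and rows downward; lengths in m; the calibration is good to about 2 mm. A picture is of the moment at which its call begins: read the wrist's pose just before it. calibration takes no time and is no camera call; for the wrist camera it gives the pose at the moment of the call.
- arm.sign_off(): hands the job in; it is judged then, once.
The state is a dict: "clock": time; "joints": joint angles; "dq": joint speeds; "joint_efforts": joint torques, N m; "position": TCP position; "ee_rot": TCP orientation; "force": force on the tool from outside, world axes, zero at the start; "ft_torque": the same for the moment, N m; "width": opening from 0.0 (shut) to 1.0 (fully open); "gripper_force": force on a finger pad.
Only numpy, scipy, OpenCV 4.12 (cv2) and the standard library are available. Lean on these libraries where they do the work, as an engineer would, in place of code of your own. Each camera call takes 0.05 s, during which the arm holds its last target. There are 200 camera calls.

## Task

Pull the tall flat-handled spatula straight up out of the tool stand, leaving the two other tools standing in it. Pass its blade straight down through the narrow slot in the lid of the white steriliser without forcing it, and finish still holding it there, upright and motionless, with more than half of the blade below the lid but the handle's shoulder clear above it: do not let go and do not let the spatula rest on the steriliser. Leave the other things on the worktop where they are.

Things in the scene. Friction and masses are not known exactly. Their poses are not given: they have to be found in the camera images.
- spatula_mid (a point): Centre, half-way up, of the spatula, 155 mm long, about 60 g, standing blade down in one of the stand's wells. z up along it, x thickness, y width. Black flat handle 12 x 22 mm (x, y), from 7.5 mm below this point (a shoulder too thick for the slot) to 77.5 mm above; grip it across its 12 mm. By far the tallest tool: the two others (97 and 99 mm) have short handles.
- spatula_tip (a point): Lower end of the spatula's steel blade, 77.5 mm below spatula_mid along the tool, same axes. The blade is 70 mm long, 6 mm thick (x) and 30 mm wide (y); its last 6 mm are reduced to 4 x 26 mm.
- stand_top (a point): Centre of the top face of the fixed grey tool stand, 60 x 190 mm (x, y), 65 mm high, on a 70 x 200 mm foot. Three wells in a row at y = -56, 0, +56 mm, each 10 x 34 mm (x, y) and 55 mm deep, so a tool must rise 55 mm to come clear. The spatula stands in any of them, its width along the row. Wall shelves overhang x > 0.55 m from 0.5 m up.
- slot (a point): Centre of the slot at the top face of the lid of the fixed white steriliser, a hollow box 110 x 130 mm (x, y), 85 mm high. Slot 10 mm along x, 34 mm along y (2 mm room on every side of the blade), dark line round it; lid 4 mm thick, empty below down to 77 mm under its top. z is up. It may stand left or right of the tool stand.
- short_scraper: Bystander in the stand: same blade, short flat black handle, 97 mm long in all. Origin at its lower end.
- round_scraper: Bystander in the stand: same blade, short round black knob 16 mm thick, 99 mm long in all. Origin at its lower end.
- pot: Bystander: low round white pot 84 mm across, 27 mm high, just behind the stand. Origin at the centre of its underside.
- timer: Bystander: round twist timer 62 mm across, 37 mm high, just behind the steriliser. Origin at the centre of its underside.
- duckbill: Bystander: silver hair clip 81 mm long, 12 mm wide, 11 mm high, lying in front between stand and steriliser. Origin at the centre of its underside.
Mind the look-alikes: they are no part of the job. There is more than one size of the part that bears spatula_mid; the job needs the largest.

How it is judged:
By the outcome, as a careful person would: the job done as asked, in the order asked, and still so for the second after the job is handed in, while the arm keeps its last pose, push and grip.
It also fails if it takes over 48 s, if anything falls off the work surface, if the arm or the gripper's body presses on something with over 40 N, if the wrist force passes 120 N, or if a joint passes its speed limit or range.

## Working session

There is one attempt and no reset: what is moved stays moved. The work goes in short steps, Python scripts to look and compute and a tool call to move; the robot and the scene stay as the last step left them, time stands still between calls to the robot, and variables do not carry over. Pictures are saved under pics/ and viewed, at most 10 in all, crops included, and the job is handed in when it is done.

Besides the shell and the picture viewer there is one more tool, called after "Request:" as name(argument=value, ...) on one line, values as JSON. arm_command: Moves the arm, as the interface text tells. Its arguments: {"type":"object","properties":{"deltas":{"type":"array","items":{"type":"number"}},"force":{"type":"number"}},"required":["deltas"]}

```bash
mkdir -p pics; python3 - <<'E'
from cell import sensors, optics, arm
import cv2, numpy as np
s=sensors.observe(); print(s, arm.nose_length)
ims=[]
for n in ("scene","side"):
    im=optics.get_image(n); cv2.imwrite(f"pics/{n}0.png",im)
    c=optics.calibration(n); R=cv2.Rodrigues(np.array(c["rvec"]))[0]
    print(n,c["camera_matrix"],-R.T@np.array(c["tvec"]).ravel(),R[2])
E
```

```text
{'clock': 0.0, 'joints': array([-1.42663539,  0.4352379 ,  0.02495617,  1.57411355, -0.01159575,
        1.1339499 , -0.075122  ]), 'dq': array([ 1.90538612e-03,  1.67394806e-03, -3.66566770e-05,  1.46824814e-03,
        9.62719780e-04, -3.12758135e-03,  2.05910817e-03]), 'joint_efforts': array([ 1.36426650e-03, -6.67877984e+01,  9.85629782e-01, -3.14452779e+01,
       -6.05097623e-02,  4.30157944e-02,  1.88692916e-04]), 'position': array([0.15259363, 0.6055954 , 0.2449291 ]), 'ee_rot': array([-3.86738659e-01, -3.11764280e+00,  2.45501074e-03]), 'force': array([-0.15320777, -0.46623871, -0.85473849]), 'ft_torque': array([ 0.03591382,  0.03826033, -0.05516127]), 'gripper_force': 0.0, 'width': 1.0009884770194668} 0.019
scene [[444.56060014   0.         275.49679828]
 [  0.         444.56060014 214.41349023]
 [  0.           0.           1.        ]] [-0.13421874 -0.385328    0.67850925] [ 0.65469307  0.40626186 -0.63743885]
side [[508.33073514   0.         282.36769094]
 [  0.         508.33073514 217.76510151]
 [  0.           0.           1.        ]] [0.46346305 1.0246577  0.58025656] [ 0.00932039 -0.90556503 -0.42410507]
```

View pics/scene0.png

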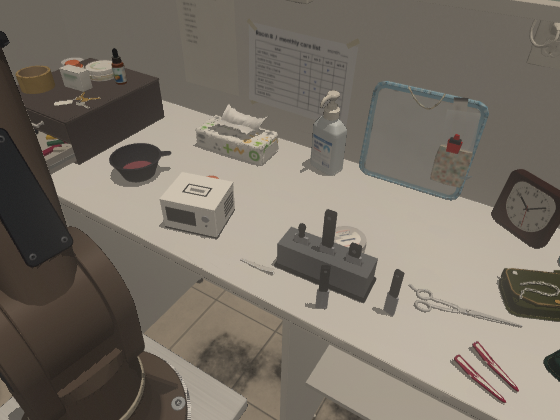

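View pics/side0.png

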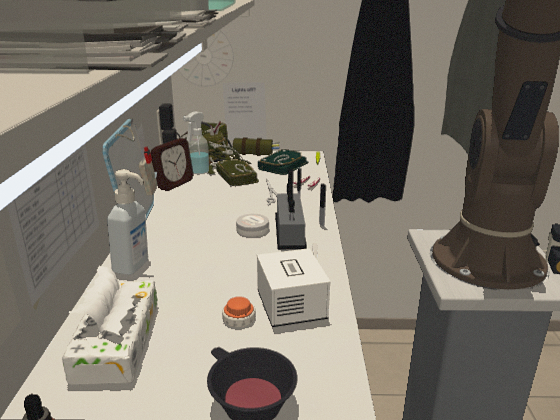

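The scene view shows the stand near (325,262), with a tall black handle in its middle well at (330,228). There are short tools at (303,231) and (355,251), and loose black-handled pieces in front at (323,285) and (395,290). The steriliser is at (198,203), with its slot near (197,190). In the side view the slot is at (291,267), the stand at (290,215) and the tall handle at (291,185).

Candidates for the spatula are scene (330,228) (tall, in the stand), (303,231), (355,251), (323,285) and (395,290). I choose (330,228) and will check it in a close crop.

```bash
python3 - <<'E'
import cv2, numpy as np
a=cv2.imread("pics/scene0.png")[165:320,150:420]; b=cv2.imread("pics/side0.png")[150:330,225:345]
a=cv2.resize(a,None,fx=2.9,fy=2.9,interpolation=cv2.INTER_CUBIC)[:, :790]
cv2.imwrite("pics/c1.png",a)
b=cv2.resize(b,None,fx=3.3,fy=3.3,interpolation=cv2.INTER_CUBIC)
cv2.imwrite("pics/c2.png",b)
E
```

```text
(no output)
```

View pics/c1.png

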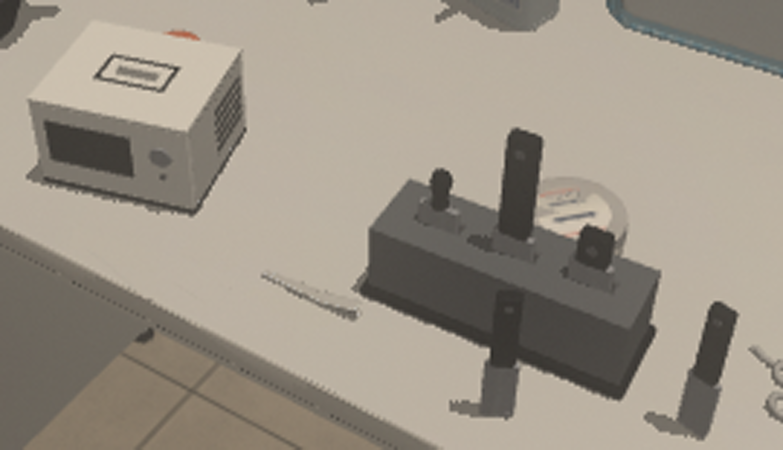

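View pics/c2.png

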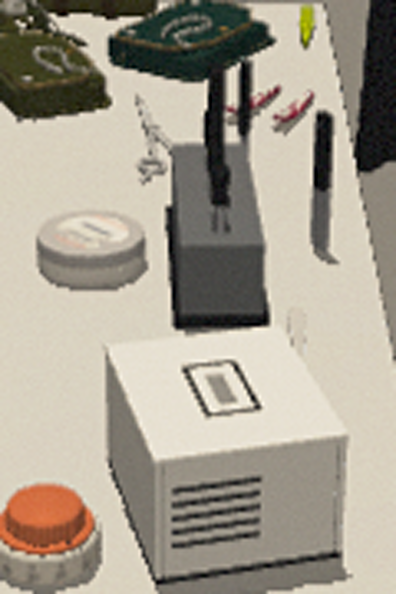

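The crops confirm the choice. The tall flat handle is in the stand's middle well, with a round knob to the left and a short flat handle to the right. Two smaller spatulas stand free, one in front and one to the right, and have to be avoided. Next I measure.

```bash
cat > h.py <<'E'
import cv2, numpy as np
def cam(c):
    K=np.array(c["camera_matrix"]);R=cv2.Rodrigues(np.array(c["rvec"]))[0];t=np.array(c["tvec"]).ravel()
    return K,R,t
def rays(c,px):
    K,R,t=cam(c);p=np.c_[np.atleast_2d(px),np.ones(len(np.atleast_2d(px)))]
    return -R.T@t,(R.T@np.linalg.inv(K)@p.T).T
def onz(c,px,z):
    o,d=rays(c,px);return o+d*((z-o[2])/d[:,2])[:,None]
def tri(c1,p1,c2,p2):
    o1,d1=rays(c1,p1);o2,d2=rays(c2,p2);d1=d1[0];d2=d2[0]
    s=np.linalg.lstsq(np.c_[d1,-d2],o2-o1,rcond=None)[0]
    a,b=o1+s[0]*d1,o2+s[1]*d2
    return (a+b)/2,np.linalg.norm(a-b)
def proj(c,P):
    return cv2.projectPoints(np.atleast_2d(np.float64(P)),np.float64(c["rvec"]),np.float64(c["tvec"]),np.float64(c["camera_matrix"]),None)[0].reshape(-1,2)
E
python3 - <<'E'
from h import *; from cell import optics
np.set_printoptions(precision=4,suppress=True)
C={n:optics.calibration(n) for n in("scene","side")}
A=lambda p:np.array(p)/2.9+[150,165]
B=lambda p:np.array(p)/3.3+[225,150]
for n,poly in(("scene",A([(108,54),(181,67),(165,92),(94,77)])),("side",B([(182,370),(236,360),(261,407),(205,417)]))):
    im=cv2.imread(f"pics/{n}0.png");g=cv2.cvtColor(im,cv2.COLOR_BGR2GRAY)
    x,y,w,h=cv2.boundingRect(np.float32(poly));x-=3;y-=3;w+=6;h+=6
    m=(g[y:y+h,x:x+w]<120).astype(np.uint8)
    k,l,st,ce=cv2.connectedComponentsWithStats(m,connectivity=8)
    i=1+np.argmax(st[1:,4]);pts=np.argwhere(l==i)[:,::-1]+[x,y]
    W=onz(C[n],pts,.085)[:,:2]; print(n,"frame",len(pts),cv2.minAreaRect(np.float32(W*1000)), onz(C[n],poly,.085)[:,:2].tolist())
st=onz(C["scene"],A([(408,180),(660,270),(628,328),(370,228)]),.065);print("stand",st,st.mean(0))
st=onz(C["side"],B([(172,146),(255,143),(265,243),(175,247)]),.065);print("stand side",st,st.mean(0))
print("top",tri(C["scene"],A((526,132)),C["side"],B((217,66))))
print("spat bottom of handle visible", onz(C["scene"],A((517,236)),.08))
print("front loose base",onz(C["scene"],A((498,413)),0), "right loose",onz(C["scene"],A((697,433)),0),onz(C["side"],B((322,258)),0))
E
```

```text
scene frame 66 ((452.8586730957031, 187.52435302734375), (33.00215530395508, 57.66693878173828), 14.859309196472168) [[0.4590863111721611, 0.22049017764476297], [0.47670470541533433, 0.161710232507557], [0.44499032389840715, 0.15184853469290582], [0.43020574569144693, 0.20947029404597695]]
side frame 28 ((468.98590087890625, 191.495849609375), (2.822922706604004, 53.26251983642578), 14.954352378845215) [[0.4760716187510048, 0.16976936889409755], [0.4442345080966411, 0.15729160497023165], [0.4307856763577765, 0.21032885680381008], [0.4623575398177208, 0.22167442141771043]]
stand [[ 0.478  -0.0432  0.065 ]
 [ 0.4912 -0.2317  0.065 ]
 [ 0.4312 -0.2344  0.065 ]
 [ 0.4205 -0.0469  0.065 ]] [ 0.4552 -0.1391  0.065 ]
stand side [[ 0.4906 -0.2223  0.065 ]
 [ 0.4237 -0.2303  0.065 ]
 [ 0.4209 -0.0445  0.065 ]
 [ 0.4844 -0.0365  0.065 ]] [ 0.4549 -0.1334  0.065 ]
top (array([ 0.4568, -0.1381,  0.1646]), np.float64(0.002852244538733118))
spat bottom of handle visible [[ 0.4538 -0.1422  0.08  ]]
front loose base [[ 0.3747 -0.1762  0.    ]] right loose [[ 0.4303 -0.293   0.    ]] [[ 0.3717 -0.1534  0.    ]]
```

Request:
arm_command(deltas=[0,0,-0.05,0.015,-0.02,0.005,91,0,0,-0.12,0.03,-0.06,0.01,91,0,0,-0.2,0.05,-0.11,0.015,91,0,0,-0.28,0.075,-0.16,0.015,91,0,0,-0.36,0.1,-0.21,0.015,91,0,0,-0.44,0.12,-0.26,0.015,91,0,0,-0.5,0.14,-0.31,0.015,80,0,0,-0.55,0.165,-0.36,0.015,70,0,0,-0.6,0.185,-0.41,0.015,60,0,0,-0.64,0.205,-0.46,0.015,50,0,0,-0.68,0.225,-0.51,0.015,50,0,0,-0.71,0.245,-0.56,0.015,50,0,0,-0.74,0.26,-0.61,0.015,50,0,0,-0.77,0.275,-0.66,0.015,50,0,0,-0.79,0.29,-0.7,0.015,50,0,0,-0.8,0.3,-0.73,0.015,50,0,0,-0.804,0.303,-0.744,0.015,50,0,0,-0.804,0.303,-0.744,0.015,50,0,0,-0.804,0.303,-0.744,0.015,50,0,0,-0.804,0.303,-0.744,0.015,50])

```text
clock: 2.1
position: [0.4554, -0.1367, 0.2604]
ee_rot: [-2.15, -2.289, 0.0]
force: [0.5, 0.3, 0.2]
width: 0.548
gripper_force: 0.0
```

```bash
python3 - <<'E'
from h import *; from cell import optics,sensors
np.set_printoptions(precision=4,suppress=True)
s=sensors.observe();print(s["clock"],s["position"],s["ee_rot"],s["joints"],s["width"])
c=optics.calibration("wrist");im=optics.get_image("wrist");cv2.imwrite("pics/w1.png",im)
print(cam(c)[0][0,0],rays(c,[(280,210)]))
print(proj(c,[[.456,-.138,.165],[.4545,-.137,.065],[.453,.1885,.085],s["position"]]))
E
```

```text
2.1 [ 0.4554 -0.1367  0.2604] [-2.1503 -2.2888  0.0001] [-0.5004  0.2031  0.8205  1.9478 -0.1703  1.0617  0.4559] 0.5484315157052462
376.2824304582031 (array([ 0.4524, -0.0674,  0.3995]), array([[ 0.0061, -0.269 , -0.9632]]))
[[ 282.8469  217.7848]
 [ 281.5842  184.7733]
 [ 310.0867 -312.901 ]
 [ 280.7765  282.7482]]
```

View pics/w1.png

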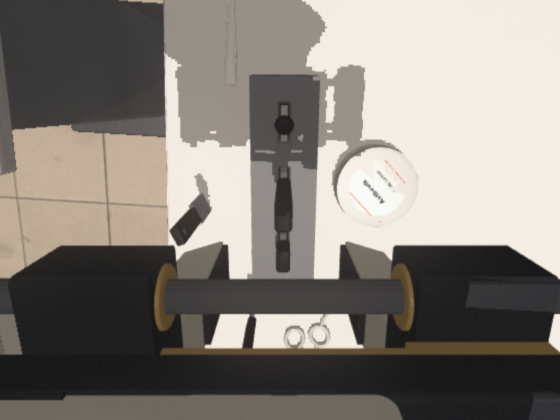

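The wrist view shows the spatula handle at (284,205) in the middle well, between the round knob at (284,125) and the short handle at (283,258). It is aligned with the fingers and about 1 mm to +x. I go down and grip.

Request:
arm_command(deltas=[0,0,0,0.001,-0.001,-0.03,50,0,0,0,0.001,-0.001,-0.06,50,0,0,0,0.001,-0.001,-0.09,50,0,0,0,0.001,-0.001,-0.115,50,0,0,0,0.001,-0.001,-0.125,50,0,0,0,0.001,-0.001,-0.125,50,0,0,0,0.001,-0.001,-0.125,25,0,0,0,0.001,-0.001,-0.125,10,0,0,0,0.001,-0.001,-0.125,5,0,0,0,0.001,-0.001,-0.125,5,0,0,0,0.001,-0.001,-0.125,5,0,0,0,0.001,-0.001,-0.125,5], force=25)

```text
clock: 3.35
position: [0.4569, -0.1389, 0.136]
ee_rot: [2.153, 2.288, 0.001]
force: [-0.9, 0.5, 2.1]
width: 0.128
gripper_force: 25.0
```

Request:
arm_command(deltas=[0,0,0,0,0,0.005,5,0,0,0,0,0,0.015,5,0,0,0,0,0,0.03,5,0,0,0,0,0,0.045,5,0,0,0,0,0,0.06,5,0,0,0,0,0,0.08,5,0,0,0,0,0,0.1,5,0,0,0,0,0,0.12,5,0,0,0,0,0,0.135,5,0,0,0,0,0,0.145,5,0,0,0,0,0,0.15,5,0,0,0,0,0,0.15,5])

```text
clock: 4.55
position: [0.4568, -0.139, 0.2862]
ee_rot: [2.152, 2.288, 0.001]
force: [-0.6, -0.6, -0.1]
width: 0.127
gripper_force: 25.0
```

```bash
python3 - <<'E'
from h import *; from cell import optics,sensors
np.set_printoptions(precision=4,suppress=True)
s=sensors.observe();print(s["position"],s["ee_rot"],s["width"],s["force"])
out=[]
for n in("scene","side"):
    im=optics.get_image(n);cv2.imwrite(f"pics/{n}1.png",im);c=optics.calibration(n)
    p=proj(c,s["position"]-[0,0,.06])[0].astype(int);print(n,p)
    out.append(cv2.resize(im[p[1]-50:p[1]+70,p[0]-40:p[0]+40],None,fx=4.9,fy=4.9,interpolation=cv2.INTER_CUBIC))
cv2.imwrite("pics/d1.png",np.hstack(out))
E
```

```text
[ 0.4568 -0.139   0.2862] [2.1523 2.2878 0.001 ] 0.12740202287674826 [-0.6317 -0.638  -0.1018]
scene [334 183]
side [290 144]
```

View pics/d1.png

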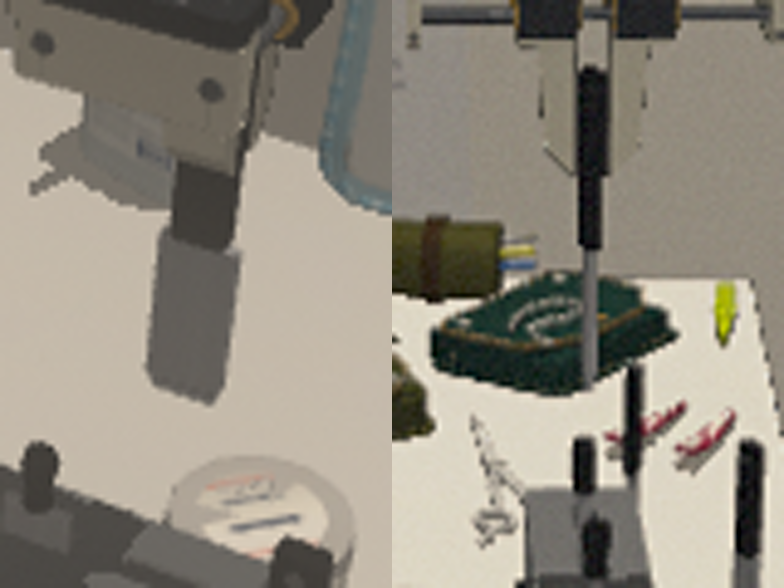

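The spatula is out of the stand and hanging upright, with its shoulder at (206,240) and tip at (187,397) in the left half of the picture. Both other tools still stand in the stand. I check its tilt and position relative to the TCP.

```bash
python3 - <<'E'
from h import *; from cell import optics,sensors
np.set_printoptions(precision=4,suppress=True)
P=sensors.observe()["position"];a=optics.calibration("scene");b=optics.calibration("side")
S=lambda p:np.array(p)/4.9+[294,133]
D=lambda p:(np.array(p)-[392,0])/4.9+[250,94]
for k,p,q in(("tip",(187,396),(587,387)),("shoulder",(203,240),(590,248))):
    X,e=tri(a,S(p),b,D(q));print(k,X,X-P,e,proj(a,[[P[0],P[1],X[2]]])-S(p),proj(b,[[P[0],P[1],X[2]]])-D(q))
E
```

```text
tip [ 0.4589 -0.1396  0.1562] [ 0.0024 -0.0008 -0.129 ] 0.0024405645741349797 [[-1.3904  1.0895]] [[ 0.6639 -0.2414]]
shoulder [ 0.4583 -0.1389  0.2279] [ 0.0019 -0.0001 -0.0573] 0.0029133724289715462 [[-0.9989  1.2183]] [[ 0.4102 -0.4607]]
```

Request:
arm_command(deltas=[0,0,0.01,0,0.01,0,5,0,0,0.02,-0.001,0.03,0,5,0,0,0.04,-0.001,0.06,0,5,0,0,0.05,-0.002,0.09,0,5,0,0,0.06,-0.002,0.12,0,5,0,0,0.07,-0.003,0.15,0,5,0,0,0.08,-0.003,0.18,0,5,0,0,0.09,-0.004,0.21,0,5,0,0,0.1,-0.004,0.24,0,5,0,0,0.11,-0.005,0.27,0,5,0,0,0.12,-0.006,0.3,0,5,0,0,0.127,-0.006,0.318,0,5,0,0,0.127,-0.006,0.326,0,5,0,0,0.127,-0.006,0.328,-0.01,5,0,0,0.127,-0.006,0.328,-0.025,5,0,0,0.127,-0.006,0.328,-0.04,5,0,0,0.127,-0.006,0.328,-0.05,5,0,0,0.127,-0.006,0.328,-0.054,5,0,0,0.127,-0.006,0.328,-0.054,5,0,0,0.127,-0.006,0.328,-0.054,5])

```text
clock: 6.65
position: [0.4511, 0.1888, 0.2321]
ee_rot: [1.915, 2.49, 0.001]
force: [0.8, -0.6, -0.3]
width: 0.129
gripper_force: 25.0
```

```bash
python3 - <<'E'
from h import *; from cell import optics,sensors
np.set_printoptions(precision=4,suppress=True)
s=sensors.observe();print(s["position"],s["ee_rot"],s["width"],s["force"])
out=[]
for n,(x,y) in {"scene":(148,130),"side":(245,210)}.items():
    im=optics.get_image(n);cv2.imwrite(f"pics/{n}2.png",im)
    out.append(cv2.resize(im[y:y+85,x:x+90],(396*1,374),interpolation=cv2.INTER_CUBIC))
im=optics.get_image("wrist");cv2.imwrite("pics/w2.png",im)
o=np.hstack(out);w=cv2.resize(im[120:320,160:400],(264,220))
print(proj(optics.calibration("wrist"),[[.452,.189,.085]]))
pad=np.zeros((220,792,3),np.uint8);pad[:,:264]=w;cv2.imwrite("pics/d2.png",np.vstack([o,pad]))
E
```

```text
[0.4511 0.1888 0.2321] [1.9147 2.4903 0.0008] 0.12935041127956642 [ 0.751  -0.5939 -0.3237]
[[283.1203 197.1835]]
```

View pics/d2.png

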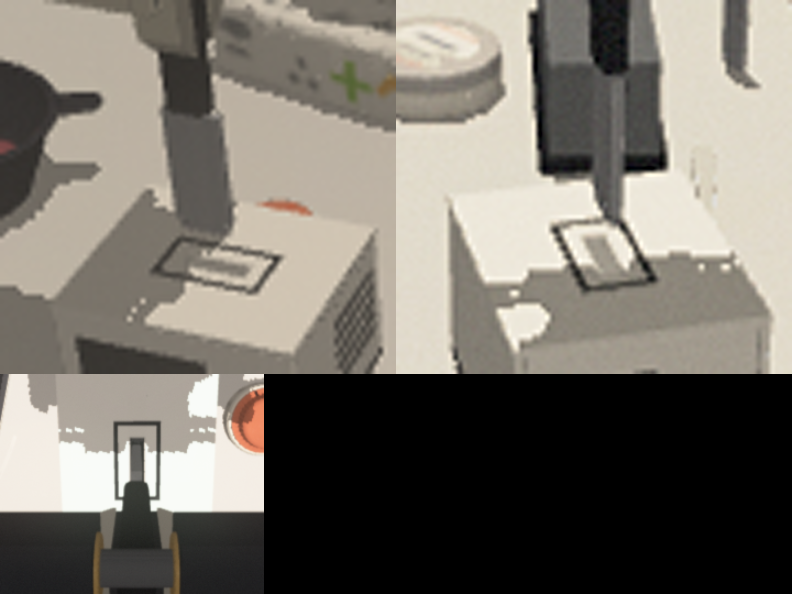

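The tip hangs about 20 mm above the lid, near the framed slot. In the wrist view the frame's edges are parallel to the image columns, so the yaw is good. I refine the offset from the wrist frame and the two outer views.

```bash
python3 - <<'E'
from h import *; from cell import optics,sensors
np.set_printoptions(precision=4,suppress=True)
P=sensors.observe()["position"]
c=optics.calibration("wrist");g=cv2.cvtColor(cv2.imread("pics/w2.png"),cv2.COLOR_BGR2GRAY)
for y in (165,170,175,185,195,205,215,225,235,240): print(y,''.join(f"{v:4d}" for v in g[y,260:310]))
print("rows col 284,295", g[155:180,270],g[225:242,270],g[225:242,300])
print(proj(c,[[P[0],P[1],z] for z in(.085,.18,.24)]))
a=optics.calibration("scene");b=optics.calibration("side")
S=lambda p:np.array(p)/4.4+[148,130]
D=lambda p:(np.array(p)-[396,0])/4.4+[245,210]
X,e=tri(a,S((203,233)),b,D((611,220)));print("tip",X,e,X-P)
print("slot side",onz(b,D([(553,227),(622,218),(655,280),(584,290)]),.085).mean(0),"scene",onz(a,S([(180,239),(281,258),(262,292),(153,270)]),.085).mean(0))
E
```

```text
165  167 167 161  99  57  54  54  56  57  58  56  57  56  57  56  58  56  56  57  55  54  56  56  57  57  55  55  56  56  55  56  54  55  54  56  56  55  56  56  56  54  55  52  50  51  72 147 165 168 166
170  167 167 162 100  61  55  73 149 165 167 167 166 166 166 167 168 166 166 166 164 164 166 165 166 164 165 166 164 166 165 165 165 166 166 167 166 167 166 167 165 166 161  97  57  51  72 148 166 167 166
175  168 167 161 100  62  59  74 149 166 167 167 167 167 167 168 166 167 165 165 165 165 166 164 165 166 164 166 165 166 165 165 166 166 166 166 168 166 167 168 167 168 162  99  60  54  75 149 165 168 168
185  169 169 163 108  68  59  70 126 160 168 170 168 168 182 243 249 247 227 141  76  83  91  92  93  93  94  93  85  66  59  92 211 242 236 198 172 167 166 167 167 167 162 100  62  58  84 150 166 168 167
195  250 250 248 208 120  86 107 215 247 250 250 250 250 250 250 250 249 232 146  98  95  94  94  95  96  97  97  93  82  62  93 211 243 249 250 250 250 250 250 250 249 230 139  85  85 142 241 250 250 250
205  250 250 248 210 122  86  96 176 244 250 250 250 250 250 250 250 249 23
[... 710 characters left out ...]
36 235 235 236 242 249 250 250 250
240  249 249 249 248 248 249 249 250 250 249 237 141  66  56  54  54  55  53  54  52  53  54  54  51  53  54  53  53  52  53  53  53  53  55  54  59 124 240 249 250 250 250 249 248 248 248 249 249 250 250
rows col 284,295 [166 165 166 166 166 165 163 144 100  58  56  93 142 164 167 167 168 166
 167 167 167 168 167 167 167] [250 250 250 250 250 248 200 100  86 153 230 246 248 248 247 237 227] [249 248 248 248 248 232 159  89  86 156 235 249 250 250 250 250 250]
[[282.0051 196.6674]
 [281.4549 238.1107]
 [280.748  291.3574]]
tip [0.4505 0.1911 0.1028] 0.0014925293263525756 [-0.0005  0.0019 -0.1295]
slot side [0.453  0.1896 0.085 ] scene [0.4529 0.1844 0.085 ]
```

Request:
arm_command(deltas=[0,0,0,0.0008,0.0002,-0.006,5,0,0,0,0.0008,0.0002,-0.011,5,0,0,0,0.0008,0.0002,-0.013,5,0,0,0,0.0008,0.0002,-0.013,5])

```text
clock: 7.2
position: [0.4512, 0.1891, 0.2182]
ee_rot: [-1.914, -2.491, 0.001]
force: [0.0, 0.3, -1.2]
width: 0.127
gripper_force: 25.0
```

```bash
python3 - <<'E'
from h import *; from cell import optics,sensors
np.set_printoptions(precision=4,suppress=True)
s=sensors.observe();P=s["position"];print(P,s["force"])
out=[]
for n,(x,y) in {"scene":(175,150),"side":(265,240)}.items():
    im=optics.get_image(n);cv2.imwrite(f"pics/{n}3.png",im)
    out.append(cv2.resize(im[y:y+50,x:x+50],(390,390),interpolation=cv2.INTER_CUBIC))
im=optics.get_image("wrist");cv2.imwrite("pics/w3.png",im)
w=cv2.resize(im[150:250,250:320],(142,203),interpolation=cv2.INTER_CUBIC)
w=np.zeros((203,780,3),np.uint8); w[:,:392]=cv2.resize(im[155:233,245:320],(392,203)) if 0 else cv2.resize(im[155:237,250:320],(392,203),interpolation=cv2.INTER_CUBIC)
cv2.imwrite("pics/d3.png",np.vstack([np.hstack(out),w]))
c=optics.calibration("wrist");g=cv2.cvtColor(im,cv2.COLOR_BGR2GRAY)
for x in(270,281,284,287,300):print(x,g[155:250,x])
for y in(170,185,195,205,212):print(y,g[y,260:310])
print("TCP axis",proj(c,[[P[0],P[1],z] for z in(.085,.092,.16)]))
E
```

```text
[0.4512 0.1891 0.2182] [ 0.0088  0.3135 -1.2028]
270 [165 166 165 165 167 166 166 165 167 160 120  67  50  53  91 143 164 166
 166 166 166 167 166 167 167 166 166 166 167 168 166 166 167 168 167 166
 166 168 167 166 167 169 176 190 237 249 250 250 250 250 250 250 250 250
 250 250 250 250 250 250 250 250 250 250 250 250 250 250 250 250 250 250
 250 250 250 249 249 249 248 248 246 216 130  76  76 120 195 222 205 137
  69  52  49  49  46]
281 [165 166 165 164 164 166 165 165 166 161 120  67  49  54  90 141 162 164
 165 164 164 165 165 166 164 154 116  78  71  78  89  92  91  92  92  91
  93  93  93  91  92  93  92  93  92  94  96  94  94  93  94  93  94 102
 108 111 111 112 113 113 114 104  78  59  56  57  57  54  56  56  55  55
  56  56  56  54  56  54  53  52  54  52  53  51  52  53  51  50  49  49
  49  49  50  47  49]
284 [164 165 165 165 165 164 164 165 164 162 120  67  48  53  90 142 163 165
 165 165 165 165 166 164 165 153 115  79  71  82  92  93  92  92  93  93
  93  92  92  93  93  94  94  95  95  94  92  93  93  93  93  93  95 105
 110 112 113 112 111 112 111 102  77  58  57  
[... 1316 characters left out ...]
67]
195 [167 163 100  64  60  72 135 163 166 166 167 169 167 176 228 247 237 179
 100  88  93  92  92  94  93  95  93  92  79  62  92 211 243 248 240 233
 191 167 164 167 166 162 119  73  57  61 101 154 165 165]
205 [250 248 182 101  81 107 213 247 250 250 250 250 250 250 250 249 238 194
 114  91  94  94  94  93  93  95  95  94  92  71  97 212 243 249 250 250
 250 250 250 250 250 248 181 101  79 104 214 247 250 250]
212 [250 248 197 112  82  94 175 243 250 250 250 250 250 250 250 249 238 194
 122 108 111 112 111 111 112 111 111 111 104  78  88 186 241 249 250 250
 250 250 250 250 250 248 180 100  79 104 214 247 250 250]
TCP axis [[281.5974 200.8824]
 [281.5488 203.2435]
 [280.9131 234.1287]]
```

View pics/d3.png

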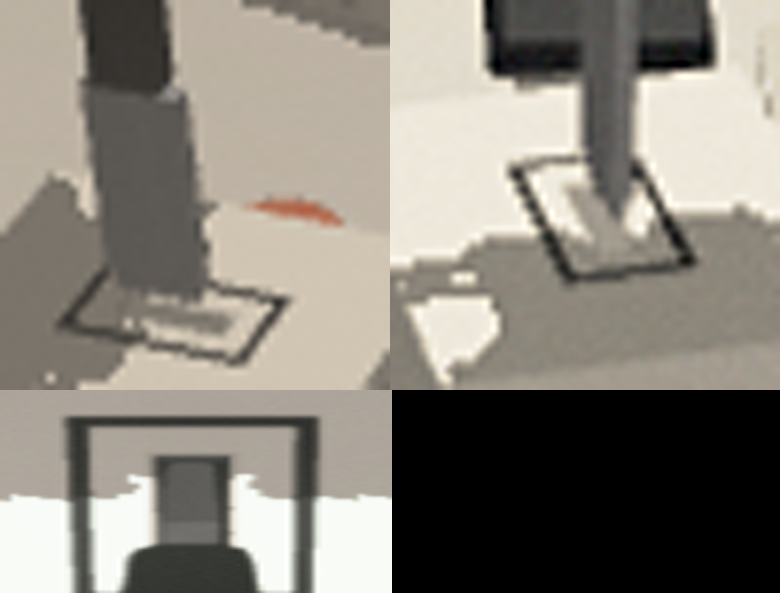

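The wrist part of the picture shows the blade inside the slot outline, nearly centred across the thickness, with the right gap slightly wider (shift of about +0.3 mm needed). I check the width direction with the scene rays.

```bash
python3 - <<'E'
from h import *; from cell import optics,sensors
np.set_printoptions(precision=4,suppress=True)
P=sensors.observe()["position"];c=optics.calibration("scene");S=lambda p:np.array(p)/7.8+[175,150]-.5+.5/7.8
th=np.radians(15);xa=np.array([np.cos(th),np.sin(th),0]);ya=np.array([-np.sin(th),np.cos(th),0])
cor=onz(c,S([(105,270),(285,299),(239,360),(62,323)]),.085);ctr=cor.mean(0);print("slot",ctr,cor)
o,d=rays(c,S([(119,284),(198,297),(158,291),(102,230),(202,246),(85,85),(185,96),(80,20),(168,20)]))
for off in(-.0003,):
  k=((ctr-o)@xa+off)/(d@xa);X=o+d*k[:,None];print(np.c_[(X-ctr)@ya*1000,X[:,2]*1000])
E
```

```text
slot [0.453  0.1876 0.085 ] [[0.4584 0.2176 0.085 ]
 [0.4757 0.1647 0.085 ]
 [0.4458 0.1573 0.085 ]
 [0.432  0.2107 0.085 ]]
[[ 15.8503  91.7717]
 [ -8.9661  92.7721]
 [  3.585   92.0561]
 [ 18.8759 109.9742]
 [-12.1842 111.244 ]
 [ 17.7704 158.7071]
 [-12.4821 161.2133]
 [ 16.4967 179.7135]
 [-10.1165 184.822 ]]
```

Request:
arm_command(deltas=[0,0,0,0.0008,-0.0018,0,5,0,0,0,0.0008,-0.0018,-0.002,5,0,0,0,0.0008,-0.0018,-0.004,5,0,0,0,0.0008,-0.0018,-0.006,5,0,0,0,0.0008,-0.0018,-0.008,5,0,0,0,0.0008,-0.0018,-0.009,5,0,0,0,0.0008,-0.0018,-0.009,5])

```text
clock: 8.05
position: [0.4522, 0.1874, 0.2096]
ee_rot: [-1.914, -2.491, 0.0]
force: [-0.1, 0.0, -1.0]
width: 0.131
gripper_force: 25.0
```

```bash
python3 - <<'E'
from h import *; from cell import optics,sensors
np.set_printoptions(precision=4,suppress=True)
s=sensors.observe();P=s["position"];print(P,s["force"],s["ft_torque"])
out=[]
for n,(x,y) in {"scene":(175,155),"side":(265,235)}.items():
    im=optics.get_image(n);cv2.imwrite(f"pics/{n}4.png",im)
    out.append(cv2.resize(im[y:y+50,x:x+50],(390,390),interpolation=cv2.INTER_CUBIC))
im=optics.get_image("wrist");cv2.imwrite("pics/w4.png",im)
w=np.zeros((203,780,3),np.uint8); w[:,:392]=cv2.resize(im[155:237,250:320],(392,203),interpolation=cv2.INTER_CUBIC)
cv2.imwrite("pics/d4.png",np.vstack([np.hstack(out),w]))
c=optics.calibration("wrist");g=cv2.cvtColor(im,cv2.COLOR_BGR2GRAY)
for x in(270,281,284,287):print(x,g[155:250,x])
for y in(185,188,192,197,205,212):print(y,g[y,260:310])
print("TCP axis",proj(c,[[P[0],P[1],z] for z in(.085,.092,.16)]))
E
```

```text
[0.4522 0.1874 0.2096] [-0.1183  0.047  -1.0205] [-0.0246  0.015   0.0248]
270 [165 165 165 165 165 165 165 166 163 144  97  53  48  63 133 162 166 166
 165 166 165 165 166 165 165 165 165 166 164 167 166 165 166 166 166 166
 166 165 165 166 166 165 167 166 165 165 166 177 234 249 250 250 250 250
 250 250 250 250 250 250 250 250 250 250 250 250 250 250 250 250 250 250
 250 250 250 249 249 249 248 248 248 248 245 199 104  70  79 145 179 133
  65  48  49  49  47]
281 [166 165 165 164 165 165 164 165 162 129  79  51  45  64 131 162 163 163
 163 165 164 164 164 165 163 148 106  71  68  76  87  89  89  90  90  90
  88  90  91  89  91  92  91  89  92  91  90  93  91  92  92  91  92 101
 108 109 111 110 111 113 112 103  76  57  53  54  54  53  54  53  53  53
  52  52  52  52  53  50  52  52  50  51  50  50  50  49  48  47  48  48
  48  48  46  45  46]
284 [164 166 165 165 166 165 164 163 161 129  78  48  46  63 130 161 165 164
 164 164 163 164 165 164 164 148 106  71  66  82  91  93  91  90  90  91
  90  91  91  91  90  92  92  93  91  92  92  91  92  90  92  91  92 103
 110 109 110 110 110
[... 1159 characters left out ...]
65]
197 [153  95  59  56  74 149 165 166 166 167 167 166 181 242 248 241 213 118
  65  84  92  91  91  91  92  92  93  90  81  67 115 215 244 210 180 169
 166 164 165 168 165 161 118  70  55  53  82 150 165 167]
205 [248 165  87  76 104 205 231 235 237 248 250 250 250 250 249 242 213 121
  75  86  91  92  92  92  92  91  94  93  88  72 117 214 247 250 250 249
 249 248 239 235 234 232 191 114  79  90 172 241 248 239]
212 [248 180  99  79 105 213 247 250 250 250 250 250 250 250 249 243 225 133
  88 103 111 110 110 110 110 110 111 110 105  79 117 215 246 250 250 250
 250 250 250 250 250 248 180  99  77  91 174 243 250 250]
TCP axis [[281.8689 203.9521]
 [281.8259 206.4678]
 [281.2569 239.7435]]
```

View pics/d4.png

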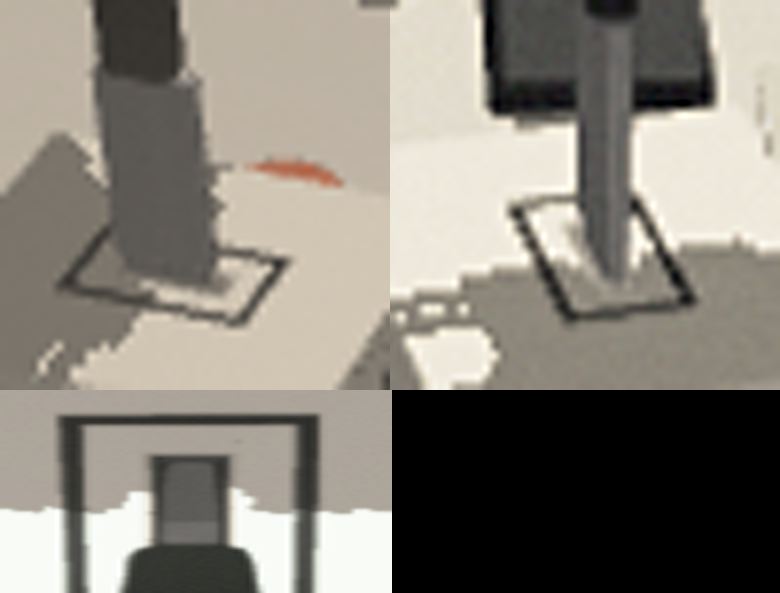

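The blade tip is entering the slot with no contact force. It is centred across its thickness, and the scene view suggests it still sits about 1 mm to +y. I apply a small correction and lower it gently.

Request:
arm_command(deltas=[0,0,0,0.0003,-0.0008,0,5,0,0,0,0.0003,-0.0008,-0.001,5,0,0,0,0.0003,-0.0008,-0.003,5,0,0,0,0.0003,-0.0008,-0.005,5,0,0,0,0.0003,-0.0008,-0.007,5,0,0,0,0.0003,-0.0008,-0.009,5,0,0,0,0.0003,-0.0008,-0.01,5,0,0,0,0.0003,-0.0008,-0.01,5])

```text
clock: 9.0
position: [0.4525, 0.1866, 0.1996]
ee_rot: [-1.914, -2.491, 0.0]
force: [-0.1, 0.5, -0.4]
width: 0.126
gripper_force: 25.0
```

```bash
python3 - <<'E'
from h import *; from cell import optics,sensors
np.set_printoptions(precision=4,suppress=True)
s=sensors.observe();P=s["position"];print(P,s["force"],s["ft_torque"])
im=optics.get_image("scene");cv2.imwrite("pics/scene5.png",im)
w=optics.get_image("wrist");cv2.imwrite("pics/w5.png",w)
o=[cv2.resize(im[160:205,175:220],(400,400),interpolation=cv2.INTER_CUBIC),cv2.resize(w[165:225,254:314],(400,400),interpolation=cv2.INTER_CUBIC)]
cv2.imwrite("pics/d5.png",np.hstack(o))
g=cv2.cvtColor(w,cv2.COLOR_BGR2GRAY)
for x in(281,284,287):print(x,g[165:215,x])
for y in(188,194,205):print(y,g[y,270:298])
E
```

```text
[0.4525 0.1866 0.1996] [-0.0794  0.4936 -0.3532] [-0.117  -0.0268  0.038 ]
281 [128  77  48  45  62 131 161 164 165 165 163 163 162 165 164 162 156 130
  91  79  87  88  88  88  89  89  87  87  88  89  88  88  89  90  90  89
  89  90  90  90  90  90  90 101 106 107 108 110 110 112]
284 [128  75  48  46  60 131 159 164 163 165 163 162 163 165 163 163 155 129
  87  77  90  89  91  88  89  91  91  90  89  89  91  89  90  90  91  89
  91  91  92  90  89  92  91 101 106 109 108 109 108 109]
287 [130  78  48  43  60 132 160 164 164 164 164 164 163 162 164 163 154 130
  89  72  82  86  88  87  87  88  89  88  89  88  89  90  89  89  89  91
  91  90  90  92  90  89  92 102 109 110 110 108 107 109]
188 [166 165 165 165 163 149 107  63  50  67  84  88  89  89  88  90  90  87
  65  52  71 136 154 162 166 165 164 164]
194 [166 165 166 165 163 149 108  67  54  81  88  89  88  88  89  91  91  88
  72  55  72 136 155 162 165 166 166 166]
205 [164 165 166 181 241 234 176  94  66  84  89  90  91  90  89  89  92  90
  87  66  85 183 241 248 234 194 176 168]
```

View pics/d5.png

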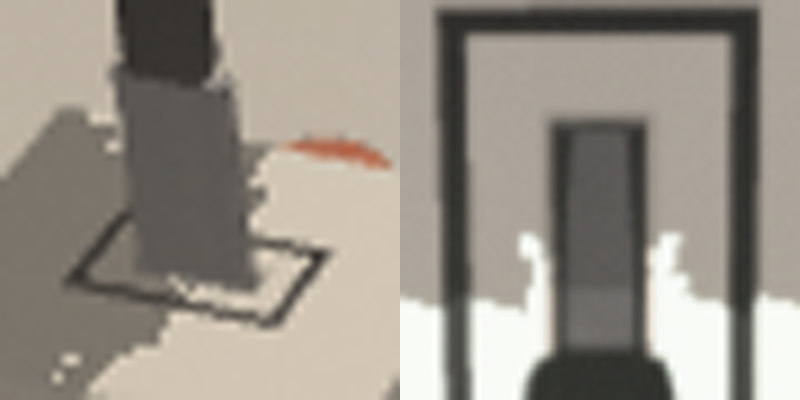

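The blade is about 12 mm into the slot. It is centred across its thickness, with about 1.3 mm of gap visible at the +y end. I shift 0.5 mm towards −y and continue slowly.

Request:
arm_command(deltas=[0,0,0,0.0001,-0.0005,0,5,0,0,0,0.0001,-0.0005,-0.002,5,0,0,0,0.0001,-0.0005,-0.004,5,0,0,0,0.0001,-0.0005,-0.006,5,0,0,0,0.0001,-0.0005,-0.008,5,0,0,0,0.0001,-0.0005,-0.01,5,0,0,0,0.0001,-0.0005,-0.012,5,0,0,0,0.0001,-0.0005,-0.012,5])

```text
clock: 9.9
position: [0.4526, 0.1861, 0.1874]
ee_rot: [-1.914, -2.491, 0.001]
force: [-0.2, -0.3, 0.5]
width: 0.131
gripper_force: 25.0
```

```bash
python3 - <<'E'
from h import *; from cell import optics,sensors
np.set_printoptions(precision=4,suppress=True)
for i in range(3):
    w=optics.get_image("wrist");s=sensors.observe();print(s["position"],s["force"],s["ft_torque"])
g=cv2.cvtColor(w,cv2.COLOR_BGR2GRAY)
for x in(270,281,284,287):print(x,g[165:240,x])
for y in(188,194,205):print(y,g[y,270:298])
E
```

```text
[0.4526 0.1861 0.1876] [ 0.2144 -0.4097 -1.1128] [-0.0678 -0.0107 -0.0164]
[0.4527 0.1862 0.1877] [-0.7913  0.1068 -1.2295] [-0.0713  0.0695 -0.002 ]
[0.4528 0.1862 0.1878] [-0.2485 -0.4146 -0.6708] [-0.104   0.0421 -0.0333]
270 [165 162 143  95  53  46  52  90 141 163 165 165 166 165 165 165 165 164
 165 166 165 166 166 166 166 165 166 165 165 165 164 165 166 166 166 164
 165 165 166 165 165 165 166 165 165 165 165 166 165 165 165 164 175 234
 249 250 249 250 250 250 250 250 250 250 249 249 249 249 248 248 247 248
 247 247 246]
281 [165 162 141  96  53  43  55 107 149 163 164 164 162 164 164 165 164 164
 163 152 128 101  88  88  87  88  89  87  88  86  87  87  89  89  88  88
  88  88  88  89  89  89  89  99 106 106 107 108 110 111 110  99  72  52
  48  48  48  50  47  51  48  48  47  48  47  48  48  48  46  46  46  47
  47  45  45]
284 [164 162 141  93  50  43  55 109 148 163 164 164 164 164 162 163 164 163
 163 152 129 102  91  89  89  90  88  88  89  88  90  88  89  89  91  89
  91  90  90  89  88  87  91  99 106 106 108 108 107 109 109  97  71  50
  47  48  49  47  48  47  48  48  48  47  50  46  49  47  46  48  48  46
  45  47  44]
287 [164 162 142  95  51  45  55 109 149 163 163 164 163 163 163 164 164 164
 163 152 129 103  89  86  86  88  87  85  86  86  88  87  88  89  89  90
  89  89  91  88  89  90  92 101 109 109 109 108 108 107 107  95  70  51
  46  47  47  46  47  47  47  47  49  45  46  47  47  47  48  47  47  47
  47  47  45]
188 [166 165 166 164 159 146  92  55  50  71  84  88  88  89  89  90  90  86
  67  51  58 111 147 161 164 166 165 165]
194 [165 165 165 165 158 147  95  58  52  81  88  86  89  88  88  90  89  86
  71  52  58 112 145 161 166 165 165 165]
205 [165 166 164 165 161 148  95  60  62  84  87  89  89  88  88  91  89  89
  86  62  59 112 145 161 164 165 165 166]
```

No contact, and the forces are at noise level. I finish the descent.

Request:
arm_command(deltas=[0,0,0,0,0,-0.002,5,0,0,0,0,0,-0.005,5,0,0,0,0,0,-0.008,5,0,0,0,0,0,-0.011,5,0,0,0,0,0,-0.014,5,0,0,0,0,0,-0.017,5,0,0,0,0,0,-0.02,5,0,0,0,0,0,-0.023,5,0,0,0,0,0,-0.024,5,0,0,0,0,0,-0.024,5,0,0,0,0,0,-0.024,5,0,0,0,0,0,-0.024,5])

```text
clock: 11.25
position: [0.4528, 0.1862, 0.1639]
ee_rot: [1.914, 2.491, 0.0]
force: [-0.1, 0.4, -0.6]
width: 0.131
gripper_force: 25.0
```

```bash
python3 - <<'E'
from h import *; from cell import optics,sensors
np.set_printoptions(precision=4,suppress=True)
F=[]
for i in range(6):
    im=optics.get_image("scene");s=sensors.observe();F.append(np.r_[s["position"],s["force"],s["ft_torque"]])
print(np.mean(F,0),s["width"],np.abs(s["dq"]).max())
c=optics.calibration("scene");g=cv2.cvtColor(im,cv2.COLOR_BGR2GRAY)
P=s["position"]
for z in(.08,.085,.095,.105,.115,.125):
    p=np.round(proj(c,[[P[0]+.002,P[1],z]])[0]).astype(int);print(z,p,g[p[1],p[0]-12:p[0]+13])
E
```

```text
[ 0.4528  0.1862  0.1638 -0.03    0.0564 -0.3561 -0.0931  0.0391  0.0212] 0.13014421721390457 0.002299752917570888
0.08 [198 191] [114 115 115 116 118 118 119 112 112  98  99 106  93 101  93  93  93  91
 147 200 200 197 117  78 162]
0.085 [198 189] [118 118 119 118 101  89  89  87  88  88  90  91  90  89  90  90  94 115
 198 199 199 201 200 193  66]
0.095 [197 186] [116  76  60 119 118 102  88  89  89  89  89  89  90  90  90  89  90  93
 101  97 192 193 193 197 197]
0.105 [197 182] [118 117 118 118 104  87  88  78  69  62  63  59  58  56  59  93 131 142
 118 120 119 119 131 200 200]
0.115 [196 178] [118 118 118 117 117 117  81  53  53  54  54  53  53  55  55  55  55 117
 119 128 118 118 119 129 201]
0.125 [196 175] [117 118 117 117 117 117  63  52  53  53  54  54  54  55  54  54  74 181
 177 177 178 182 179 178 178]
```

```bash
python3 -c "
from cell import arm
print(arm.sign_off())"
```

```text
the job is handed in; nothing more can be done
None
```

The job is handed in: the arm holds the spatula upright and still in the steriliser slot, with about 50 mm of its 70 mm blade below the lid, the shoulder about 20 mm above it and no contact force measured. The two other tools were still standing in the stand after the lift.

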